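Swing out the prop leg of the larger framed puzzle

ROBOT

A 6-joint arm with a two-finger parallel gripper is mounted at the origin on the work surface. World frame = base frame: x ahead of the robot, y to its left, z up, the work surface at z = 0. Lengths are in m, angles in rad, forces in N, time in s.
With the tool pointing down it reaches from about 0.35 to 0.975 m from the base axis. Payload 4.9 kg.
Tool frame: the origin (TCP) lies on the centre line of the jaws, within the pads' length; the fingertips stand manip.tip_reach ahead of it and the grasp point (between the pads) is the TCP (manip.tip_reach is the distance from the TCP to the fingertips, in m); z points along the fingers, y is the line along which they close (so a half turn about z gives the same grasp; the last joint's range is limited). The gripper opens to 85 mm and grips with 20 to 120 N. Pads are 22 mm wide; open, the fingers measure 114 mm over their backs; the gripper's body (76 mm by 85 mm) begins 54 mm behind the grasp point. The pads swing forward as they close: fully open they stand 13 mm farther back than shut.
Start: joints at [1.163, 0.053, 1.613, -0, 1.476, -0.119], TCP at [0.178, 0.599, 0.25] pointing down, gripper open.
Joint ranges: [-3.01, 3.01], [-1.01, 2.22], [0.06, 2.58], [-1.02, 4.17], [0.09, 2.62], [-3.14, 3.14]. Speed limits (rad/s): [2.57, 2.57, 3.14, 3.14, 3.14, 3.14].

INTERFACE

Orientations are given as a unit quaternion [w, x, y, z].
In Python, from plant import manip gives the robot as it stands. The module is installed in compiled form; this text tells all that it offers.
- The arm moves only by the tool move_arm, never from a script. Its argument "rows" is a list of rows, each a list of 7 numbers: the shift along the tool's x, y, z in cm, then the turn, a rotation vector about the tool's x, y, z in degrees, then the opening, from -1 (shut) to 1 (fully open). In form: [[tx, ty, tz, ax, ay, az, jaw], ...]. A call has 1 to 20 rows; each row shifts and turns the commanded pose from where the row before left it, along the tool's axes as they then stand; what a row does not reach is not made up. A row lasts 1/12 s, in which the tool goes at most 41.7 mm and 7.16 degrees, less where a joint would pass 70% of its speed; a pose out of reach is approached as far as the arm can. A call is refused whole if a number of a shift passes 4.17 or a number of a turn 7.16, either way. A call with a gripper value outside its range is refused whole. The fingers move at their own pace and stop on an object; the grip force is fixed at half the most. Time passes only in rows, so rows that do not move let the fingers close. It gives the time, the measured TCP pose, the force, the opening and the grip force at its end, in the units of the state.
- manip.state(): the state, without advancing time (a new reading comes with each control period).
- manip.grab_frame(name): name is "scene" or "side" or "wrist"; returns a dict with "img" (400x640x3 uint8, blue, green, red), "mtx" (3x3 intrinsics, pixels), "k1" (the pictures are not rectified: a ray, as slopes to the right and down, at radius r is drawn at 1 + k1 r^2 times it, then the intrinsics apply), "R" (3x3) and "t" (3): a world point X has camera coordinates R X + t. Camera axes: x right, y down, z forward; pixel columns grow to the right and rows downward; lengths in m; the calibration is good to about 2 mm. A picture is of the moment at which its call begins. There is no depth.
- manip.job_done(): hands the job in; it is judged then, once.
The state is a dict: "time": time; "joint_pos": joint angles; "joint_vel": joint speeds; "joint_efforts": joint torques, N m; "tool_pos": TCP position; "tool_rot": TCP orientation; "contact_force": force on the tool from outside, world axes, zero at the start; "ft_torque": the same for the moment, N m; "gripper_width": opening from 0.0 (shut) to 1.0 (fully open); "grasp_force": force on a finger pad.
Only numpy, scipy, OpenCV 4.12 (cv2) and the standard library are available. Lean on these libraries where they do the work, as an engineer would, in place of code of your own. Each camera call takes 0.05 s, during which the arm holds its last target. There are 200 camera calls.

TASK

Two finished puzzles in wooden frames lie face down on the table, each with a folding prop leg standing slightly ajar on its back. Swing the leg of the larger frame fully out, right up to its stop, so that the frame can be stood up. Leave both frames lying flat where they are and do not disturb the smaller frame or its leg.

Things in the scene. Friction and masses are not known exactly. Their poses are not given: they have to be found in the camera images.
- large_frame: Larger frame, loose, 0.75 to 1 kg, face down: 240 mm (x) by 180 mm (y), pale wood rim 22 mm high, brown back board 18 mm high. Origin: centre of its underside, on the table; z up. Its dark wooden prop leg (46 mm wide, 6 mm thick, 120 mm from hinge line to tip) is hinged along y at x = -50, y = 0, z = 26 mm (mid-thickness), points to +x, and its tip rises as it swings out.
- large_leg (a joint): Angle (rad) of the larger frame's leg: 0 = folded flat, 1.17 (67 deg) = fully out at its stop; starts at 0.35 to 0.6. In the frame's axes the tip is at x = -50 + 120 cos, z = 26 + 120 sin mm. Stiff hinge, stays where left; 1 to 2.5 N towards the frame's -x on the tip's end or underside swings it out. Pushing hard on against the stop slides the frame.
- small_frame: Smaller frame of the same make, loose, 0.4 kg, face down: 170 mm (x) by 120 mm (y), rim 22 mm high. Origin: centre of its underside, on the table; z up. Its like prop leg, 34 mm wide, 85 mm long, hinged at x = -35, z = 26 mm, points to +x, slightly ajar. To be left alone.
- small_leg_tip (a point): Middle of the free end of the smaller frame's prop leg. To be left where it is.

How it is judged:
By the outcome, as a careful person would: the job done as asked, in the order asked, and still so for the second after the job is handed in, with the robot touching nothing.
It also fails if it takes over 35 s, if anything falls off the work surface, if the arm or the gripper's body presses on something with over 40 N, if the wrist force passes 120 N, or if a joint passes its speed limit or range.

## Working session

There is one attempt and no reset: what is moved stays moved. The work goes in short steps, Python scripts to look and compute and a tool call to move; the robot and the scene stay as the last step left them, time stands still between calls to the robot, and variables do not carry over. Pictures are saved under pics/ and viewed, at most 10 in all, crops included, and the job is handed in when it is done.

Besides the shell and the picture viewer there is one more tool, called after "Call:" as name(argument=value, ...) on one line, values as JSON. move_arm: Moves the arm, as the interface text tells. Its arguments: {"type":"object","properties":{"rows":{"type":"array","items":{"type":"array","items":{"type":"number"}}}},"required":["rows"]}

```bash
mkdir -p pics; python3 - <<'E'
from plant import manip
import cv2,numpy as np,pickle
s=manip.state();print(s['tool_pos'],s['tool_rot'],s['time'],manip.tip_reach,s['gripper_width'])
fs={}
for n in("scene","side","wrist"):
    f=manip.grab_frame(n);fs[n]=f;cv2.imwrite(f"pics/{n}0.png",f["img"]);print(n,-f["R"].T@f["t"])
pickle.dump(fs,open("f0.pkl","wb"))
E
```

```text
[0.17775048 0.59856646 0.24906036] [-2.78563531e-04  1.43886620e-01  9.89593635e-01 -1.00041952e-03] 0.0 0.019 1.003348341589114
scene [0.96514873 0.45730012 0.59402761]
side [ 0.09776054 -0.40827974  0.57200052]
wrist [0.10595429 0.61992445 0.37286382]
```

View pics/scene0.png

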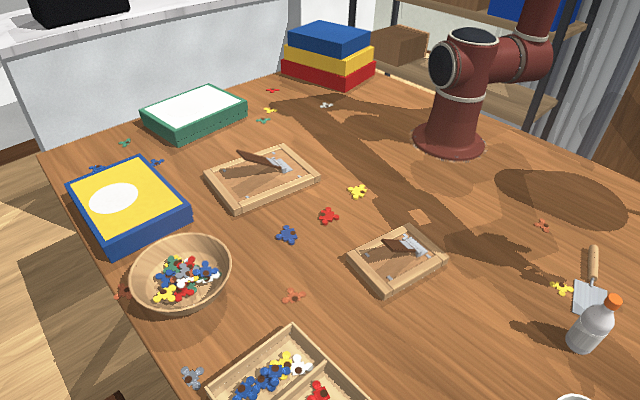

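View pics/side0.png

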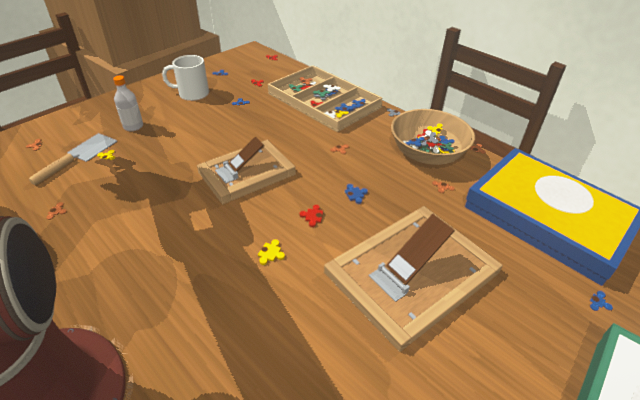

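The scene view shows the large frame near (262,180) and the small one near (397,262). The side view shows the large one near (413,275), with its leg tip up-right at about (440,222). I'll zoom in to pick corners.

```bash
python3 - <<'E'
import cv2,pickle,numpy as np
f=pickle.load(open("f0.pkl","rb"))
a=cv2.resize(f["scene"]["img"][130:225,190:330],None,fx=4,fy=4,interpolation=cv2.INTER_CUBIC)
b=cv2.resize(f["side"]["img"][200:355,315:510],None,fx=3.5,fy=3.5,interpolation=cv2.INTER_CUBIC)
cv2.imwrite("pics/ca.png",a);cv2.imwrite("pics/cb.png",b)
E
```

```text
(no output)
```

View pics/ca.png

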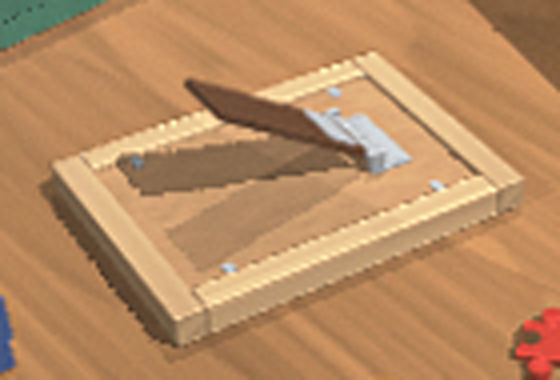

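View pics/cb.png

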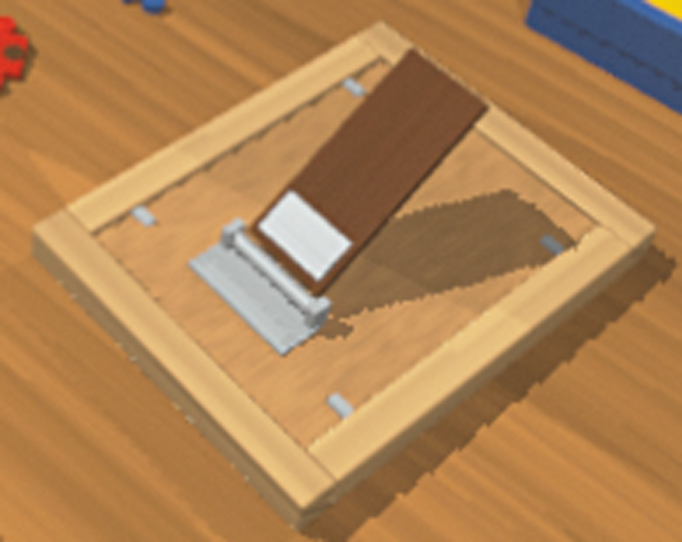

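The crops show clear rim corners. In the scene crop they are left (55,165), bottom (178,322), right (520,182) and top (375,52). In the side crop they are left (35,232), top (380,24), right (654,232) and bottom (304,510). The leg tip edge in the side crop runs from (412,48) to (487,106).

```bash
cat > h.py <<'E'
import cv2,numpy as np
def ray(f,p):
    d=np.array([f["k1"],0,0,0,0.])
    u=cv2.undistortPoints(np.array([[p]],float),np.array(f["mtx"],float),d)[0,0]
    return -f["R"].T@f["t"], f["R"].T@np.array([u[0],u[1],1])
def onz(f,p,z):
    c,d=ray(f,p);return c+d*(z-c[2])/d[2]
def proj(f,X):
    x=f["R"]@X+f["t"];s=x[:2]/x[2];s=s*(1+f["k1"]*(s@s));return (f["mtx"]@np.r_[s,1])[:2]
E
python3 - <<'E'
from h import *;import pickle
F=pickle.load(open("f0.pkl","rb"))
A=np.array([[55,165],[178,322],[520,182],[375,52]])/4+[190,130]
B=np.array([[35,232],[380,24],[654,232],[304,510]])/3.5+[315,200]
T=np.array([[412,48],[487,106]])/3.5+[315,200]
Pa=np.array([onz(F["scene"],p,.022) for p in A]);Pb=np.array([onz(F["side"],p,.022) for p in B])
for P in(Pa,Pb):
    print(P[:,:2].round(4).tolist(),P.mean(0).round(4),[np.linalg.norm(P[i]-P[i-1]).round(4) for i in range(4)])
    for i in range(4):
        d=P[i]-P[i-1];print(np.degrees(np.arctan2(d[1],d[0])).round(1),end=' ')
    print()
# leg angle: tip rays meet the vertical plane of the leg end
c=(Pa.mean(0)+Pb.mean(0))/2;c[2]=0
d=[ray(F["side"],p) for p in T]
for z in np.arange(.05,.11,.01):
    print(z.round(2),[onz(F["side"],p,z)[:2].round(4).tolist() for p in T], np.linalg.norm(onz(F["side"],T[0],z)-onz(F["side"],T[1],z)).round(4), onz(F["scene"],np.array([187,80])/4+[190,130],z)[:2].round(4))
E
```

```text
[[0.6333, -0.3096], [0.6581, -0.1325], [0.4272, -0.1018], [0.3987, -0.2799]] [ 0.5293 -0.2059  0.022 ] [np.float64(0.2365), np.float64(0.1788), np.float64(0.2329), np.float64(0.1803)]
-7.2 82.1 172.4 -99.1 
[[0.4208, -0.109], [0.6551, -0.1391], [0.6305, -0.3143], [0.3975, -0.2832]] [ 0.526  -0.2114  0.022 ] [np.float64(0.1757), np.float64(0.2363), np.float64(0.1769), np.float64(0.2351)]
82.4 -7.3 -98.0 172.4 
0.05 [[0.6238, -0.1744], [0.6164, -0.2231]] 0.0492 [ 0.5383 -0.2978]
0.06 [[0.6138, -0.1789], [0.6064, -0.2266]] 0.0483 [ 0.5461 -0.2839]
0.07 [[0.6037, -0.1834], [0.5965, -0.2302]] 0.0473 [ 0.554 -0.27 ]
0.08 [[0.5936, -0.1879], [0.5866, -0.2337]] 0.0464 [ 0.5618 -0.2561]
0.09 [[0.5835, -0.1923], [0.5766, -0.2373]] 0.0454 [ 0.5697 -0.2423]
0.1 [[0.5735, -0.1968], [0.5667, -0.2408]] 0.0445 [ 0.5775 -0.2284]
```

Call:
move_arm(rows=[[0,0,0,0,0,-4.5,-1],[0,0,0,0,0,-4.5,-1],[-1,-1.4,0,0,0,0,-1],[-2,-2.8,0,0,0,0,-1],[-2,-2.8,0,0,0,0,-1],[-2,-2.8,0,0,0,0,-1],[-2,-2.8,0,0,0,0,-1],[-2,-2.8,0,0,0,0,-1],[-2,-2.8,0,0,0,0,-1],[-2,-2.8,0,0,0,0,-1],[-2,-2.8,0,0,0,0,-1],[-2,-2.8,0,0,0,0,-1],[-2,-2.8,0,0,0,0,-1],[-2,-2.8,0,0,0,0,-1],[-2,-2.8,0,0,0,0,-1],[-2,-2.8,0,0,0,0,-1],[-2,-2.8,0,0,0,0,-1],[-2,-2.8,0,0,0,0,-1],[-2,-2.8,0,0,0,0,-1],[0,0,0,0,0,0,-1]])

```text
time: 1.82
tool_pos: [0.4461, 0.0935, 0.2501]
tool_rot: [0.0, 0.069, 0.998, -0.001]
contact_force: [0.5, 0.3, 0.8]
gripper_width: -0.002
grasp_force: 0.0
```

Call:
move_arm(rows=[[-1.9,-2.6,0,0,0,0,-1],[-1.9,-2.6,0,0,0,0,-1],[-1.9,-2.6,0,0,0,0,-1],[-1.9,-2.6,0,0,0,0,-1],[-1.9,-2.6,0,0,0,0,-1],[-1.9,-2.6,0,0,0,0,-1],[-1.9,-2.6,0,0,0,0,-1],[-1.9,-2.6,0,0,0,0,-1],[-1.9,-2.6,0,0,0,0,-1],[-1.9,-2.6,0,0,0,0,-1],[-1.9,-2.6,0,0,0,0,-1],[-0.2,-0.2,0,0,0,0,-1],[0,0,3,0,0,0,-1],[0,0,3,0,0,0,-1],[0,0,3,0,0,0,-1],[0,0,3,0,0,0,-1],[0,0,3,0,0,0,-1],[0,0,1.5,0,0,0,-1],[0,0,0,0,0,0,-1],[0,0,0,0,0,0,-1]])

```text
time: 3.48
tool_pos: [0.6155, -0.2147, 0.0849]
tool_rot: [-0.001, 0.066, 0.998, 0.0]
contact_force: [1.1, -0.3, 0.8]
gripper_width: 0.001
grasp_force: 0.0
```

```bash
python3 - <<'E'
from plant import manip
import cv2,numpy as np
f=manip.grab_frame("side");g=manip.grab_frame("scene")
a=cv2.resize(f["img"][110:360,300:520],None,fx=2,fy=2);b=cv2.resize(g["img"][40:240,150:350],None,fx=2,fy=2)
h=500;b=cv2.copyMakeBorder(b,0,100,0,0,0)
c=np.hstack([a,b])[:,:800];cv2.imwrite("pics/p1.png",c)
E
```

```text
(no output)
```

View pics/p1.png

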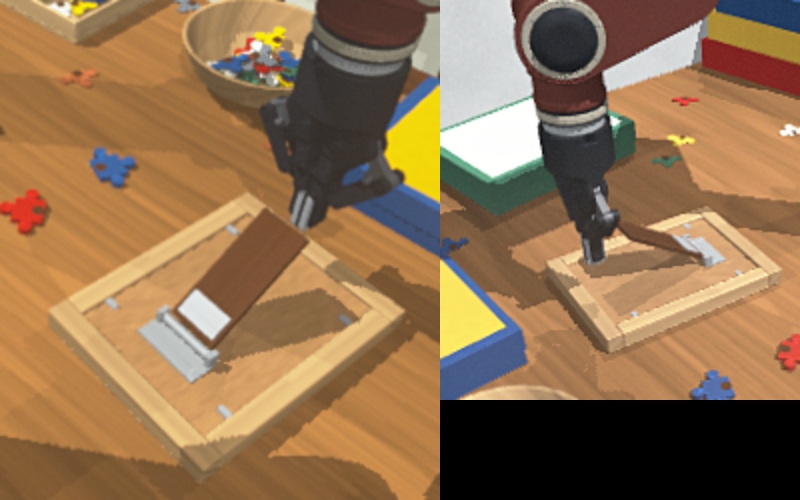

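The fingers are shut and sit just beyond the leg tip, with the tip at (288,228) in the left panel and the fingers at (303,215). The tool is about 5 mm off centre, so I'll correct that and approach.

Call:
move_arm(rows=[[0.3,-0.25,0,0,0,0,-1],[0.4,-0.25,0,0,0,0,-1],[0.4,0,0,0,0,0,-1],[0.4,0,0,0,0,0,-1],[0.4,0,0,0,0,0,-1],[0.3,0,0,0,0,0,-1],[0.3,0,-0.2,0,0,0,-1],[0.3,0,-0.3,0,0,0,-1],[0.3,0,-0.4,0,0,0,-1],[0.3,0,-0.4,0,0,0,-1],[0.3,0,-0.4,0,0,0,-1],[0,0,0,0,0,0,-1]])

```text
time: 4.58
tool_pos: [0.5785, -0.2158, 0.1036]
tool_rot: [0.001, 0.066, 0.998, -0.0]
contact_force: [-0.3, 0.2, 0.1]
gripper_width: 0.001
grasp_force: 0.0
```

Call:
move_arm(rows=[[0.3,0,-0.3,0,0,0,-1],[0.3,0,-0.3,0,0,0,-1],[0.3,0,-0.3,0,0,0,-1],[0.3,0,-0.3,0,0,0,-1],[0.3,0,-0.2,0,0,0,-1],[0.3,0,-0.2,0,0,0,-1],[0.3,0,-0.2,0,0,0,-1],[0.3,0,-0.2,0,0,0,-1],[0,0,0,0,0,0,-1]])

```text
time: 5.33
tool_pos: [0.5542, -0.2123, 0.1227]
tool_rot: [-0.0, 0.066, 0.998, -0.0]
contact_force: [-0.1, -0.6, -1.3]
gripper_width: 0.005
grasp_force: 0.1
```

```bash
python3 - <<'E'
from plant import manip
import cv2,numpy as np
f=manip.grab_frame("side");g=manip.grab_frame("scene")
a=cv2.resize(f["img"][110:360,300:520],None,fx=2,fy=2);b=cv2.resize(g["img"][40:240,150:350],None,fx=2,fy=2)
b=cv2.copyMakeBorder(b,0,100,0,0,0)
cv2.imwrite("pics/p2.png",np.hstack([a,b])[:,:800])
E
```

```text
(no output)
```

View pics/p2.png

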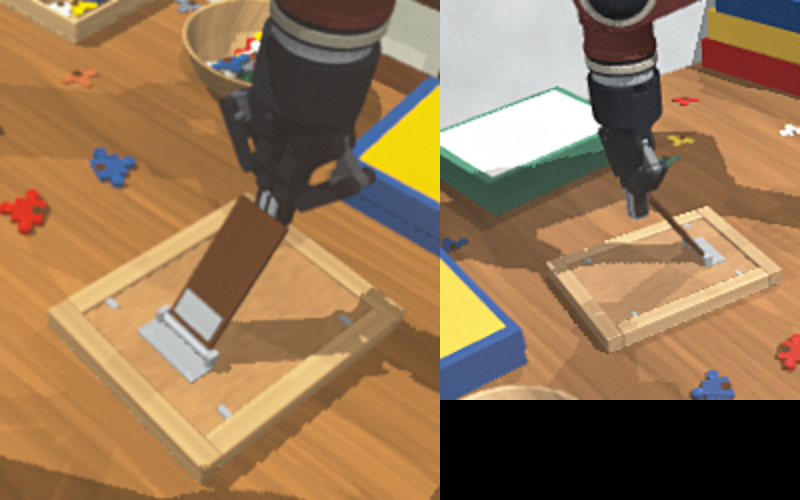

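The leg has swung up to about 1 rad, ahead of the fingers at (265,205), and the frame hasn't moved. I'll continue slowly and watch the force.

Call:
move_arm(rows=[[0.2,0,-0.15,0,0,0,-1],[0.2,0,-0.15,0,0,0,-1],[0.2,0,-0.15,0,0,0,-1],[0.2,0,-0.1,0,0,0,-1],[0.2,0,-0.1,0,0,0,-1],[0.1,0,0,0,0,0,-1],[0,0,0,0,0,0,-1],[0,0,0,0,0,0,-1]])

```text
time: 6.1
tool_pos: [0.5437, -0.211, 0.1289]
tool_rot: [-0.0, 0.066, 0.998, -0.0]
contact_force: [0.3, 0.2, 0.1]
gripper_width: 0.001
grasp_force: 0.0
```

Call:
move_arm(rows=[[0.1,0,0,0,0,0,-1],[0.1,0,0,0,0,0,-1],[0,0,0,0,0,0,-1]])

```text
time: 6.35
tool_pos: [0.5418, -0.2108, 0.129]
tool_rot: [0.0, 0.066, 0.998, -0.0]
contact_force: [1.4, 0.1, 0.2]
gripper_width: 0.001
grasp_force: 0.3
```

```bash
python3 - <<'E'
from plant import manip
import cv2,numpy as np,pickle
s=manip.state();print(s['contact_force'],s['tool_pos'])
o=pickle.load(open("f0.pkl","rb"))
f=manip.grab_frame("side");g=manip.grab_frame("scene");pickle.dump((f,g),open("f3.pkl","wb"))
a=cv2.resize(f["img"][190:350,315:510],None,fx=2,fy=2)
b=cv2.resize(g["img"][100:225,190:330],None,fx=2.8,fy=2.8);a=a[:,:390];h=350
pad=lambda x:cv2.copyMakeBorder(x,0,h-x.shape[0],0,0,0)
cv2.imwrite("pics/p3.png",np.hstack([pad(a),pad(b)]))
E
```

```text
[1.40218758 0.11642943 0.18558266] [ 0.54183742 -0.21076769  0.12897619]
```

View pics/p3.png

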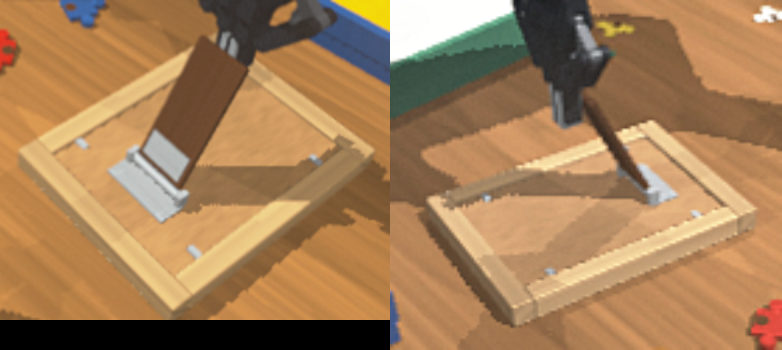

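The leg is steeper now, with tip corners at about (207,36) and (248,70) in the left panel. I'll work out the angle from those.

```bash
cat >> h.py <<'E'
def ang(f,T,c=np.array([.5277,-.2087]),yaw=np.radians(-7.5)):
    ex=np.array([np.cos(yaw),np.sin(yaw)]);ey=np.array([-ex[1],ex[0]])
    th=np.arange(.2,1.4,.005);out=[]
    for k in th:
        x=-.05+.12*np.cos(k)-.003*np.sin(k);z=.026+.12*np.sin(k)+.003*np.cos(k)
        out.append(sum(np.linalg.norm(proj(f,np.r_[c+x*ex+s*.023*ey,z])-p)**2 for s,p in zip((1,-1),T)))
    i=np.argmin(out);return th[i],(out[i]/2)**.5
E
python3 - <<'E'
from h import *;import pickle
F=pickle.load(open("f0.pkl","rb"));f,g=pickle.load(open("f3.pkl","rb"))
print(ang(F["side"],np.array([[412,48],[487,106]])/3.5+[315,200]))
print(ang(f,np.array([[207,36],[248,70]])/2+[315,190]))
p=np.array([.5418,-.2108])-[.5277,-.2087];print(p@[.9914,-.1305])
E
```

```text
(np.float64(0.5550000000000004), np.float64(0.5154249989375502))
(np.float64(1.0700000000000007), np.float64(1.6422203631457915))
0.01425279
```

Call:
move_arm(rows=[[0.1,0,0,0,0,0,-1],[0.1,0,0,0,0,0,-1],[0,0,0,0,0,0,-1]])

```text
time: 6.7
tool_pos: [0.5397, -0.2104, 0.1288]
tool_rot: [-0.0, 0.066, 0.998, -0.0]
contact_force: [2.0, 0.2, 1.2]
gripper_width: 0.002
grasp_force: 0.3
```

Call:
move_arm(rows=[[0.1,0,0,0,0,0,-1],[0,0,0,0,0,0,-1]])

```text
time: 6.87
tool_pos: [0.5389, -0.2103, 0.1289]
tool_rot: [0.0, 0.066, 0.998, -0.0]
contact_force: [0.7, 0.3, -0.1]
gripper_width: 0.001
grasp_force: 0.7
```

Call:
move_arm(rows=[[0.1,0,0,0,0,0,-1],[0,0,0,0,0,0,-1]])

```text
time: 7.03
tool_pos: [0.5384, -0.2103, 0.1291]
tool_rot: [0.001, 0.066, 0.998, -0.0]
contact_force: [4.0, -0.7, -0.8]
gripper_width: -0.001
grasp_force: 2.2
```

```bash
python3 - <<'E'
from plant import manip
from h import *;import pickle
F=pickle.load(open("f0.pkl","rb"))
fs=[]
for i in range(6):
    f=manip.grab_frame("side");fs.append(manip.state()['contact_force'])
print(np.mean(fs,0),np.std(fs,0))
pickle.dump(f,open("f4.pkl","wb"))
# frame motion: register the frame's near-left rim patches
for n,(u,v,w,h) in {"left":(320,250,40,45),"bottom":(385,310,50,40),"right":(470,250,36,36)}.items():
    t=cv2.cvtColor(F["side"]["img"],6)[v:v+h,u:u+w];s=cv2.cvtColor(f["img"],6)[v:v+h,u:u+w]
    print(n,cv2.phaseCorrelate(t.astype(np.float32),s.astype(np.float32)))
cv2.imwrite("pics/p4.png",cv2.resize(f["img"][190:300,360:480],None,fx=5,fy=5,interpolation=2))
E
```

```text
[ 5.2279486  -1.00126973 -0.81410436] [0.34582688 0.2913178  0.40040677]
left ((-0.1468601846921196, 0.44189023410648787), 1.0884446493784588)
bottom ((-0.13186389951081523, 0.06067589845143573), 1.0202442429065703)
right ((-0.0037835939203247904, -0.054433747221469986), 0.506200929114848)
```

View pics/p4.png

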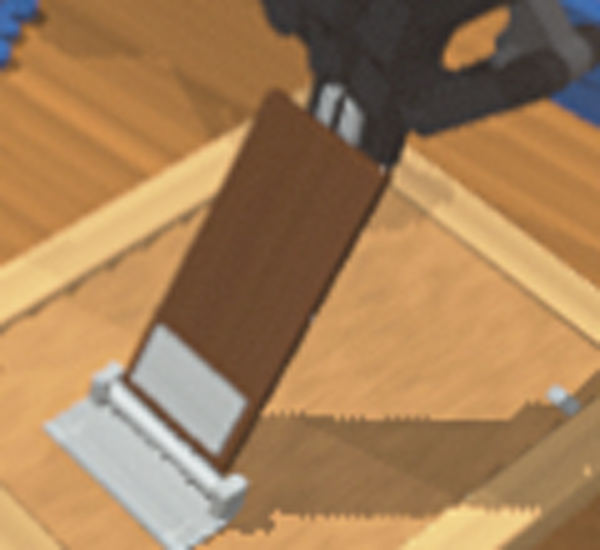

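The force has risen to 5.2 N, against 1–2.5 N for the moving hinge. The TCP is at x = 10.8 mm in the frame's axes, where 10.5 mm was predicted at the stop, and the frame hasn't shifted. The leg is at its stop, so I'll back off and raise the arm.

Call:
move_arm(rows=[[-0.3,0,0,0,0,0,-1],[-0.8,0,0,0,0,0,-1],[-1.5,0,0,0,0,0,-1],[-2,0,0,0,0,0,-1],[-2,0,0,0,0,0,-1],[-2,0,-1,0,0,0,-1],[-1,0,-3,0,0,0,-1],[0,0,-3,0,0,0,-1],[0,0,-3,0,0,0,-1],[0,0,-3,0,0,0,-1],[0,0,0,0,0,0,-1],[0,0,0,0,0,0,-1]])

```text
time: 8.33
tool_pos: [0.6341, -0.2233, 0.2617]
tool_rot: [0.002, 0.066, 0.998, -0.001]
contact_force: [0.2, -0.5, -1.5]
gripper_width: -0.001
grasp_force: 0.0
```

```bash
python3 - <<'E'
from plant import manip
from h import *;import pickle
F=pickle.load(open("f0.pkl","rb"))
f=manip.grab_frame("side");s=manip.state();print(s['contact_force'],s['time'])
for n,(u,v,w,h) in {"left":(320,250,40,45),"bottom":(385,310,50,40),"small":(190,130,110,75)}.items():
    t=cv2.cvtColor(F["side"]["img"],6)[v:v+h,u:u+w];q=cv2.cvtColor(f["img"],6)[v:v+h,u:u+w]
    print(n,cv2.phaseCorrelate(t.astype(np.float32),q.astype(np.float32)))
print("at stop, pushed",ang(f,np.array([[274,92],[388,172]])/5+[360,190]))
cv2.imwrite("pics/p5.png",cv2.resize(f["img"][190:300,360:480],None,fx=5,fy=5,interpolation=2))
E
```

```text
[-0.81150688 -0.43997725 -1.62397956] 8.3833
left ((-0.2075742499541029, 0.49506245119623316), 1.0539976795514425)
bottom ((0.10079247776576494, 0.06335085620429837), 0.9102731366157532)
small ((-0.05984003163824525, 0.6036981873055041), 0.8465656467013889)
at stop, pushed (np.float64(1.1300000000000008), np.float64(0.9990106930393426))
```

View pics/p5.png

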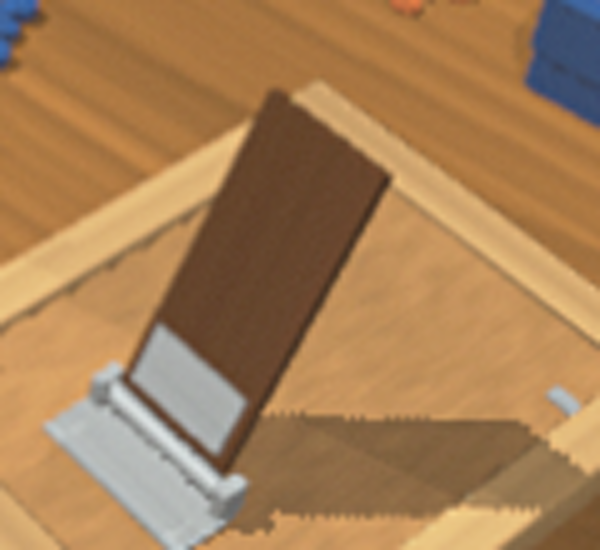

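The leg stayed up, with its tip corners still at about (274,92) and (390,178) in the crop. Neither frame has moved, and the gripper is clear.

```bash
python3 -c "
from plant import manip
print(manip.job_done())"
```

```text
the job is handed in; nothing more can be done
None
```

The larger frame's leg is swung out to its stop and stayed there when the gripper backed away; the push force rose to 5.2 N at the stop and the leg measured 1.13 rad in the picture (stop at 1.17, my reading good to about 0.05), neither frame visibly moved, and I handed the job in at about 8.4 s.

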